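Clamp a mould half in the bench jig

ROBOT

A 7-joint arm with a two-finger parallel gripper is mounted at the origin on a cart in front of the work surface, level with it; the furniture and walls round the work are solid. World frame = base frame: x ahead of the robot, y to its left, z up, the work surface at z = 0. Lengths are in m, angles in rad, forces in N, time in s.
With the tool pointing down it reaches from about 0.425 to 0.875 m from the base axis. Payload 9.9 kg.
Tool frame: the origin (TCP) lies on the front face of the gripper's body, between the roots of the fingers; the fingertips stand 73 mm ahead of it and the grasp point (between the pads) lies 54 mm ahead of it; x points along the fingers, z is the direction in which the jaws open and shut, and the axes are right-handed (so a half turn about x gives the same grasp; the last joint's range is limited). The gripper opens to 85 mm and grips with 20 to 120 N. Pads are 22 mm wide; open, the fingers measure 114 mm over their backs; the gripper's body (76 mm by 85 mm) begins 54 mm behind the grasp point. The pads swing forward as they close: fully open they stand 13 mm farther back than shut.
Start: joints at [1.024, 0.576, 0.025, 1.437, -0.015, 1.129, -0.057], TCP at [0.301, -0.604, 0.304] pointing down, gripper open.
Joint ranges: [-2.76, 2.76], [-0.34, 2.15], [-1.52, 1.57], [0.19, 2.46], [-1.09, 4.23], [0.17, 1.99], [-2.82, 2.82]. Speed limits (rad/s): [2.22, 2.22, 3.01, 3.01, 3.14, 3.14, 3.14].

INTERFACE

Orientations are given as a rotation vector (axis times angle).
In Python, from bench import manip gives the robot as it stands. The module is installed in compiled form; this text tells all that it offers.
- The arm moves only by the tool jog_arm, never from a script. Its argument "increments" is a list of rows, each a list of 6 numbers: the shift along the tool's x, y, z in m, then the turn, a rotation vector about the tool's x, y, z in rad. In form: [[x, y, z, rx, ry, rz], ...]. A call has 1 to 5 rows; each row shifts and turns the commanded pose from where the row before left it, along the tool's axes as they then stand; what a row does not reach is not made up. A row lasts 1/12 s, in which the tool goes at most 41.7 mm and 7.16 degrees, less where a joint would pass 70% of its speed; a pose out of reach is approached as far as the arm can. A call with a gripper value outside its range is refused whole. "hand" is the opening, from -1 (shut) to 1 (fully open), so that 0 is half open, set as the call begins (left out, the last holds). The fingers move at their own pace and stop on an object; "grip_force" is the grip in N (left out, the last holds). Time passes only in rows, so rows that do not move let the fingers close. It gives the time, the measured TCP pose, the force and the opening at its end, in the units of the state.
- manip.state(): the state, without advancing time (a new reading comes with each control period).
- manip.get_image(name): name is "side" or "top"; returns a dict with "pixels" (384x512x3 uint8, red, green, blue), "fx", "fy", "cx", "cy" (pixels), "view" (4x4, takes a point from world to camera coordinates). Camera axes: x right, y down, z forward; pixel columns grow to the right and rows downward; lengths in m; the calibration is good to about 2 mm. A picture is of the moment at which its call begins. There is no depth.
- manip.sign_off(): hands the job in, once; it reports no verdict.
The state is a dict: "time_s": time; "q": joint angles; "dq": joint speeds; "joint_torque": joint torques, N m; "tool_pos": TCP position; "tcp_rot": TCP orientation; "ft_force": force on the tool from outside, world axes, zero at the start; "moment": the same for the moment, N m; "finger_gap": finger opening in m.
Only numpy, scipy, OpenCV 4.12 (cv2) and the standard library are available. Lean on these libraries where they do the work, as an engineer would, in place of code of your own. Each camera call takes 0.05 s, during which the arm holds its last target.

TASK

Clamp the mould half that lies in the bench jig: with closed fingers, push the swung-out clamp strap round over the mould until it meets its stop, and only then push the standing cam lever down over the strap as far as it goes, so that the strap's foot presses on the mould. Use only the fingertips or the outside of the fingers: pinch and lift nothing, leave the mould in its nest and leave the other things on the cart alone.

Things in the scene. Friction and masses are not known exactly. Their poses are not given: they have to be found in the camera images.
- clamp_jig: Fixed jig: aluminium plate 150 (x) x 195 (y) x 12 mm; origin on its underside below the centre of the mould nest (plate spans y -90 to +105 mm). Nest rails reach 24 mm up. The strap's vertical post axis is at (0, +68) mm in the jig's frame. A stop pin, 12 mm thick, 58 mm high, is at (+20, -62) mm, on the +x side of the closed strap. All heights given here are above this origin.
- strap (a joint): Turn of strap (and lever) about the post, rad. 0 = closed at its stop, strap along the jig's -y across the mould; grows to 1.5 swinging out clockwise seen from above, to the jig's -x (robot side). At angle a it points along (-sin a, -cos a) in the jig's frame. Starts 0.6 to 1.25, stays where left; friction 0.12 N m (about 1 N at its end).
- strap_end (a point): Point near the free end of the flat steel strap, mid-width, mid-thickness, 115 mm from the post axis. The strap is 28 mm wide, 16 mm thick, its rounded end 132 mm from the post axis. Lever upright: underside at height 44 mm, top 60 mm (up to 1.5 mm lower where the lever leans at the start). Its -y points outward along the strap, z up.
- strap_bar: The steel strap. Origin on the post axis, 42 mm up with the lever upright; -y points to its free end. The cam lever draws it down in proportion, 6.4 mm in all. Under it, 68 mm from the post axis, is a round foot 26 mm wide, 5 mm above the mould while the lever is upright; it meets the mould at a lever angle of about 1.1 rad.
- cam_lever (a joint): Angle of the cam lever, rad: 0 = upright, grows to its stop at 1.4 as it folds down over the strap towards the strap's free end. Starts 0 to 0.3. Stays where it is left; friction about 0.15 N m: some 2 N at its tip, about 4 N while the foot presses.
- lever_pivot (a point): Middle of the cam lever's horizontal pivot pin, on the post axis, 78 mm above the jig's underside. It turns with strap and lever: its z points along the lever to the tip, its x along the pin.
- lever_tip (a point): Tip of the cam lever, 95 mm from the pivot along its middle line. The lever swings with the strap. Its outer 55 mm is a black plastic grip 22 mm wide and 12 mm thick. Upright, the tip is about 173 mm above the jig's underside; fully down, about 94 mm.
- mould_half: Blue plastic half of a mould, a flat block 108 x 78 x 20 mm lying loose in the nest; origin at the centre of its underside, which rests 12 mm above the jig's underside (flat top at 30 mm, corner pins to 32).
- mould_8: Bystander: closed pair of blue mould halves standing on edge, 74 x 36 x 94 mm high; origin at the centre of its underside. Leave alone.
- gauge_2: Bystander: round pressure gauge lying on its back, 59 x 90 x 31 mm; origin at the centre of its underside. Leave alone.
- steel_cup: Bystander: open steel cup, 63 mm wide, 48 mm high; origin at the centre of its underside. Leave alone.
Things that resemble listed ones, but are neither listed nor needed, are in the scene too. There is more than one size of the mould_half; the one meant has the size given above.

How it is judged:
By the outcome, as a careful person would: the job done as asked, in the order asked, and still so for the second after the job is handed in, with the robot touching nothing.
It also fails if it takes over 54 s, if anything falls off the work surface, if the arm or the gripper's body presses on something with over 40 N, if the wrist force passes 120 N, or if a joint passes its speed limit or range.

## Working session

There is one attempt and no reset: what is moved stays moved. The work goes in short steps, Python scripts to look and compute and a tool call to move; the robot and the scene stay as the last step left them, time stands still between calls to the robot, and variables do not carry over. Pictures are saved under pics/ and viewed, and the job is handed in when it is done.

Besides the shell and the picture viewer there is one more tool, called after ">>>" as name(argument=value, ...) on one line, values as JSON. jog_arm: Moves the arm, as the interface text tells. Its arguments: {"type":"object","properties":{"increments":{"type":"array"},"hand":{"type":"number"},"grip_force":{"type":"number"}},"required":["increments"]}

```bash
mkdir -p pics
python3 - <<'E'
from bench import manip
import cv2,numpy as np,pickle
s=manip.state()
for k in s: print(k,np.round(s[k],4))
d={}
for n in("side","top"):
    im=manip.get_image(n); d[n]=im
    cv2.imwrite(f"pics/{n}0.png",cv2.resize(im["pixels"][:,:,::-1],(800,600),interpolation=cv2.INTER_CUBIC))
    print(n,im["fx"],im["fy"],im["cx"],im["cy"]);print(np.round(im["view"],4))
pickle.dump(d,open("im0.pkl","wb"))
E
```

```text
time_s 0.0
q [ 1.0242  0.5765  0.0248  1.4379 -0.015   1.129  -0.0565]
dq [ 0.0002  0.     -0.0013  0.     -0.0014 -0.0004  0.0005]
joint_torque [-1.50000e-03 -7.65749e+01  2.25020e+00 -2.85967e+01  1.53000e-02
  1.27000e-02 -0.00000e+00]
tool_pos [ 0.3012 -0.6037  0.303 ]
tcp_rot [ 0.8627  1.3948 -0.8614]
ft_force [ 0.2319 -0.2723  0.5266]
moment [ 0.0061 -0.064  -0.0334]
finger_gap 0.0853
side 451.06111697113187 451.06111697113187 257.52384860588927 192.81355292804423
[[-8.7270e-01 -4.8820e-01  7.0000e-04  4.3270e-01]
 [-1.8920e-01  3.3680e-01 -9.2240e-01  2.3170e-01]
 [ 4.5010e-01 -8.0510e-01 -3.8630e-01  1.2182e+00]
 [ 0.0000e+00  0.0000e+00  0.0000e+00  1.0000e+00]]
top 371.26578523124823 371.26578523124823 258.1979256952581 191.08075346384032
[[ 0.0209 -0.9998 -0.0042 -0.0117]
 [-0.9992 -0.0207 -0.0351  0.4978]
 [ 0.0351  0.005  -0.9994  1.1441]
 [ 0.      0.      0.      1.    ]]
```

View pics/side0.png

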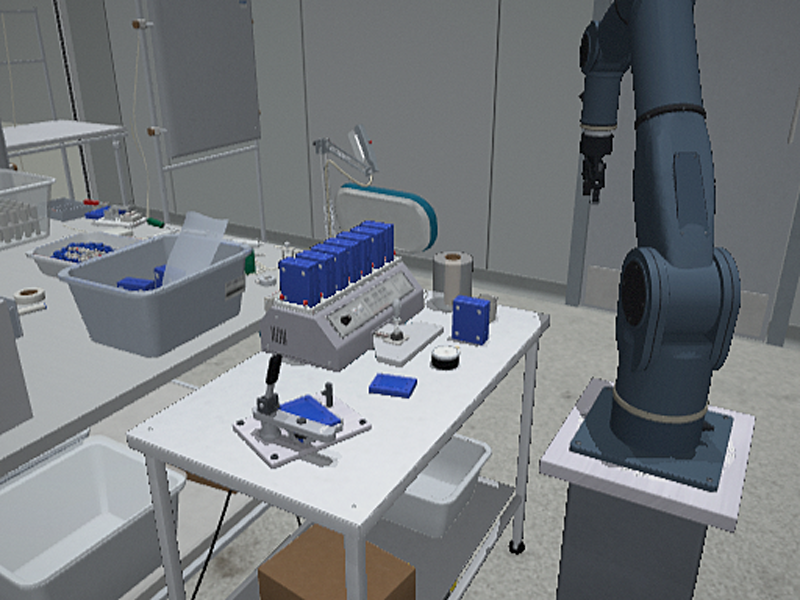

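View pics/top0.png

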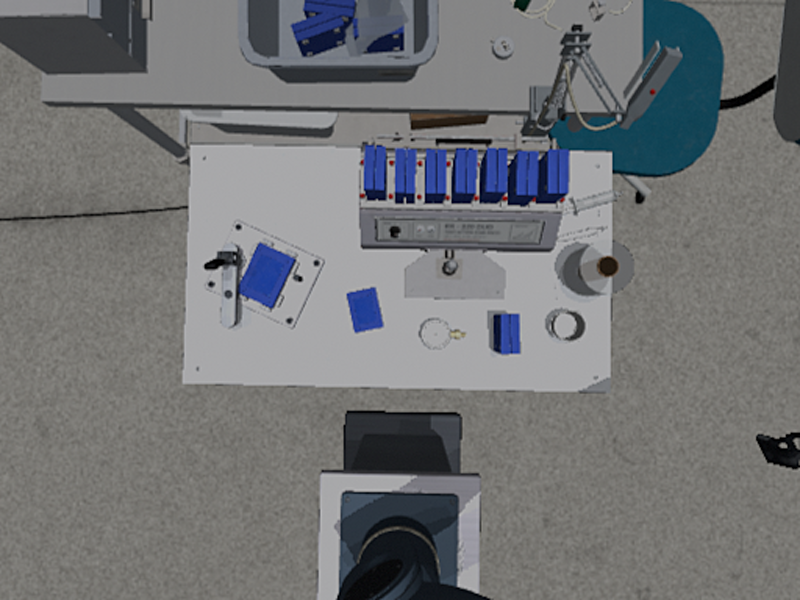

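Run:
```python
import pickle,cv2
d=pickle.load(open("im0.pkl","rb"))
t=d["top"]["pixels"][130:220,115:255,::-1]; s=d["side"]["pixels"][215:305,135:255,::-1]
cv2.imwrite("pics/ct0.png",cv2.resize(t,(0,0),fx=5.6,fy=5.6,interpolation=cv2.INTER_CUBIC))
cv2.imwrite("pics/cs0.png",cv2.resize(s,(0,0),fx=6,fy=6,interpolation=cv2.INTER_CUBIC))
```

```text
(no output)
```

View pics/ct0.png

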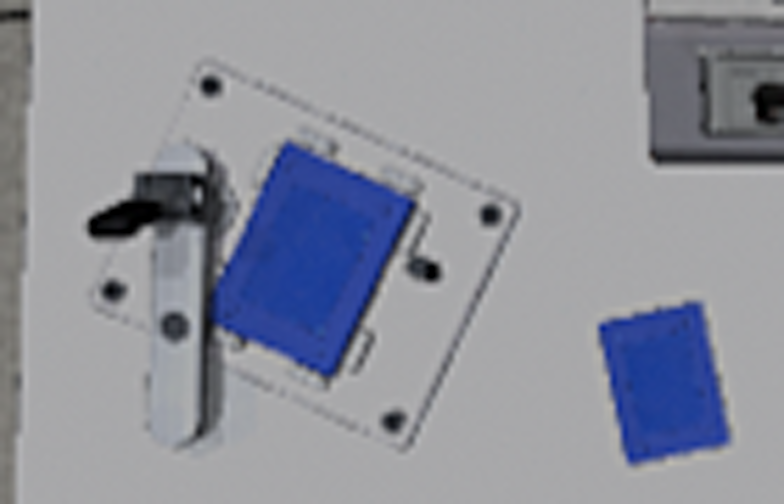

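View pics/cs0.png

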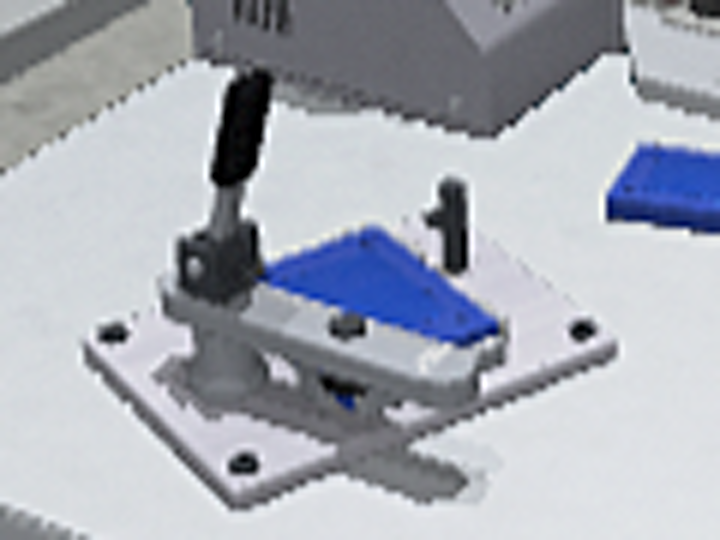

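```bash
cat > h.py <<'E'
import pickle,numpy as np
def ray(im,u,v,z):
    V=np.array(im["view"]);R=V[:3,:3];t=V[:3,3];c=-R.T@t
    d=R.T@np.array([(u-im["cx"])/im["fx"],(v-im["cy"])/im["fy"],1]);return c+d*(z-c[2])/d[2]
def proj(im,p):
    V=np.array(im["view"]);q=V[:3,:3]@p+V[:3,3];return im["fx"]*q[0]/q[2]+im["cx"],im["fy"]*q[1]/q[2]+im["cy"]
E
python3 - <<'E'
import pickle,numpy as np
from h import *
d=pickle.load(open("im0.pkl","rb"));T=d["top"];S=d["side"]
f=lambda u,v,z:ray(T,(u+.5)/5.6-.5+115,(v+.5)/5.6-.5+130,z)
g=lambda u,v,z:ray(S,(u+.5)/6-.5+135,(v+.5)/6-.5+215,z)
C=[f(*c,.012) for c in((203,58),(521,206),(407,452),(92,302))]
for c in C:print(np.round(c,4))
for i in range(4):print("edge",np.linalg.norm(C[i]-C[(i+1)%4]))
b=[f(*c,.014) for c in((210,86),(490,215),(393,421),(112,291))];print("bolts",np.round(b,4),np.mean(b,0))
bs=[g(*c,.014) for c in((583,329),(244,463),(112,332))];print("bolts side R,B,L",np.round(bs,4))
print("strap end tip",f(178,448,.06),g(465,385,.06)," root",f(178,145,.06))
print("lever tip",f(92,228,.17), "pin top",f(430,270,.058),g(453,185,.058))
E
```

```text
[0.6503 0.3364 0.012 ]
[0.5714 0.1573 0.012 ]
[0.4338 0.2168 0.012 ]
[0.5132 0.3937 0.012 ]
edge 0.19571557569594375
edge 0.14985004433480364
edge 0.1939170732470183
edge 0.14864347396480312
bolts [[0.6344 0.3314 0.014 ]
 [0.5658 0.174  0.014 ]
 [0.4508 0.2246 0.014 ]
 [0.5194 0.3822 0.014 ]] [0.54260422 0.2780579  0.014     ]
bolts side R,B,L [[0.4504 0.2256 0.014 ]
 [0.5193 0.3832 0.014 ]
 [0.6359 0.3325 0.014 ]]
strap end tip [0.43439717 0.32884626 0.06      ] [0.43036228 0.34609265 0.06      ]  root [0.59543239 0.33391661 0.06      ]
lever tip [0.54096025 0.3397928  0.17      ] pin top [0.53168873 0.19825913 0.058     ] [0.53191167 0.20851684 0.058     ]
```

Run:
```python
import numpy as np
from scipy.spatial.transform import Rotation as R
M=R.from_rotvec([.8627,1.3948,-.8614]).as_matrix();print(M.round(3)) 
y=np.array([.403,.915]);y/=np.linalg.norm(y);x=np.array([y[1],-y[0]])
o=np.array([.5423,.2767])-.0075*y;print("o",o,"yaw",np.degrees(np.arctan2(x[1],x[0])))
P=o+.068*y;print("post",P)
# lever tip a from dir
for a in(1.12,1.0,.6,.3,0):
    e=P+.115*(-np.sin(a)*x-np.cos(a)*y);print(a,e)
```

```text
[[-0.001  0.895  0.447]
 [ 0.001  0.447 -0.895]
 [-1.    -0.    -0.002]]
o [0.53927695 0.26983624] yaw -23.77047580858084
post [0.56668596 0.33206763]
1.12 [0.45176016 0.32793735]
1.0 [0.45308108 0.31420903]
0.6 [0.4690034  0.27137894]
0.3 [0.49130098 0.24522234]
0 [0.52033248 0.22682337]
```

```bash
cat > plan.py <<'E'
import numpy as np
from bench import manip
from scipy.spatial.transform import Rotation as R
def down(yaw): # tool z at yaw (rad), x down
    z=np.array([np.cos(yaw),np.sin(yaw),0]);x=np.array([0,0,-1.]);return np.c_[x,np.cross(z,x),z]
def plan(wps,p=None,Rm=None):
    """wps: (pos, yaw, nrows)"""
    s=manip.state()
    if p is None:p=np.array(s["tool_pos"])
    if Rm is None:Rm=R.from_rotvec(s["tcp_rot"]).as_matrix()
    for pos,yaw,n in wps:
        pos=np.array(pos);rv=R.from_matrix(Rm.T@down(yaw)).as_rotvec();p0=p.copy()
        print("->",pos,yaw)
        for i in range(n):
            t=p0+(pos-p0)*(i+1)/n
            d=np.round(Rm.T@(t-p),4);r=np.round(rv/n,3)
            print("[%s],"%",".join("%g"%v for v in [*d,*r]),end="\n" if i%5==4 or i==n-1 else " ")
            p=p+Rm@d;Rm=Rm@R.from_rotvec(r).as_matrix()
E
python3 - <<'E'
from plan import *
plan([((.48,0,.303),0,20),((.455,.37,.303),0,10),((.455,.37,.16),0,5)])
E
```

```text
-> [0.48  0.    0.303] 0
[0,0.0215,-0.023,-0.055,-0,-0], [0.0001,0.0227,-0.0218,-0.055,-0,-0], [0,0.0239,-0.0205,-0.055,-0,-0], [0.0001,0.0249,-0.0192,-0.055,-0,-0], [-0,0.026,-0.0178,-0.055,-0,-0],
[0,0.0269,-0.0163,-0.055,-0,-0], [0.0001,0.0278,-0.0148,-0.055,-0,-0], [0,0.0286,-0.0133,-0.055,-0,-0], [0.0001,0.0292,-0.0117,-0.055,-0,-0], [-0,0.0298,-0.0101,-0.055,-0,-0],
[0,0.0304,-0.0083,-0.055,-0,-0], [0.0001,0.0307,-0.0068,-0.055,-0,-0], [0,0.0311,-0.005,-0.055,-0,-0], [0.0001,0.0313,-0.0033,-0.055,-0,-0], [-0,0.0314,-0.0016,-0.055,-0,-0],
[0,0.0315,0.0002,-0.055,-0,-0], [0.0001,0.0315,0.0019,-0.055,-0,-0], [0,0.0312,0.0036,-0.055,-0,-0], [0,0.0311,0.0053,-0.055,-0,-0], [0.0001,0.0306,0.007,-0.055,-0,-0],
-> [0.455 0.37  0.303] 0
[0,0.037,-0.0028,-0.001,-0,-0], [0.0001,0.037,-0.0027,-0.001,-0,-0], [0,0.037,-0.0028,-0.001,-0,-0], [0.0001,0.0369,-0.0026,-0.001,-0,-0], [0,0.037,-0.0027,-0.001,-0,-0],
[0.0001,0.037,-0.0026,-0.001,-0,-0], [0,0.037,-0.0026,-0.001,-0,-0], [0.0001,0.037,-0.0025,-0.001,-0,-0], [0,0.037,-0.0025,-0.001,-0,-0], [0.0001,0.0371,-0.0024,-0.001,-0,-0],
-> [0.455 0.37  0.16 ] 0
[0.0286,-0,0,0,-0,-0], [0.0286,-0.0001,0,0,-0,-0], [0.0286,-0,0,0,-0,-0], [0.0286,-0.0001,0,0,-0,-0], [0.0286,-0,0.0001,0,-0,-0],
```

Candidates: mould halves are at top-view (268,275), which lies in the jig under the strap and is the larger one, and (365,310), which is loose and smaller and so rejected. The only swung-out strap is at (230,285), with its lever at (220,260). The other clamp-like item, at (450,265), is a separate stand. The crops confirm the jig: its plate edges measure 196 x 150 mm, and the strap is at about 1.12 rad.

>>> jog_arm(increments=[[0, 0.0215, -0.023, -0.055, 0, 0], [0, 0.0227, -0.022, -0.055, 0, 0], [0, 0.024, -0.0205, -0.055, 0, 0], [0, 0.025, -0.019, -0.055, 0, 0], [0, 0.026, -0.018, -0.055, 0, 0]], hand=-1, grip_force=20)

```text
time_s: 0.52
tool_pos: [0.3462, -0.4512, 0.3035]
tcp_rot: [0.649, 1.472, -0.649]
ft_force: [0.6, -0.0, -0.0]
finger_gap: 0.0258
```

>>> jog_arm(increments=[[0, 0.027, -0.0163, -0.055, 0, 0], [0, 0.028, -0.0148, -0.055, 0, 0], [0, 0.0285, -0.0133, -0.055, 0, 0], [0, 0.029, -0.0117, -0.055, 0, 0], [0, 0.03, -0.01, -0.055, 0, 0]])

```text
time_s: 0.93
tool_pos: [0.391, -0.3002, 0.3037]
tcp_rot: [0.435, 1.527, -0.435]
ft_force: [0.5, -0.1, -0.4]
finger_gap: 0.0005
```

>>> jog_arm(increments=[[0, 0.0305, -0.0083, -0.055, 0, 0], [0, 0.031, -0.007, -0.055, 0, 0], [0, 0.031, -0.005, -0.055, 0, 0], [0, 0.031, -0.003, -0.055, 0, 0], [0, 0.0315, -0.0015, -0.055, 0, 0]])

```text
time_s: 1.35
tool_pos: [0.4359, -0.1494, 0.3038]
tcp_rot: [0.22, 1.56, -0.22]
ft_force: [0.1, 0.1, -0.9]
finger_gap: 0.0003
```

>>> jog_arm(increments=[[0, 0.0315, 0, -0.055, 0, 0], [0, 0.0315, 0.002, -0.055, 0, 0], [0, 0.031, 0.0035, -0.055, 0, 0], [0, 0.031, 0.005, -0.055, 0, 0], [0, 0.0305, 0.007, -0.055, 0, 0]])

```text
time_s: 1.77
tool_pos: [0.4801, 0.0012, 0.3038]
tcp_rot: [0.004, 1.571, -0.004]
ft_force: [0.5, -0.4, -0.5]
finger_gap: 0.0003
```

Run:
```python
from plan import *
s=manip.state();print(s["time_s"],s["tool_pos"],s["q"],s["ft_force"],s["finger_gap"])
plan([((.455,.37,.303),0,10),((.455,.37,.16),0,5)])
```

```text
1.7667 [0.48009044 0.0012135  0.30381952] [ 0.21953809  0.30683378 -0.42051324  1.92416973  0.15317005  0.94179513
 -0.27943004] [ 0.46667867 -0.42607032 -0.508434  ] 0.00028443025987963616
-> [0.455 0.37  0.303] 0
[0.0001,0.0369,-0.0027,-0.001,-0,0], [0.0001,0.0368,-0.0027,-0.001,-0,0], [0,0.0369,-0.0026,-0.001,-0,0], [0.0001,0.0369,-0.0026,-0.001,-0,0], [0.0001,0.0368,-0.0026,-0.001,-0,0],
[0.0001,0.0369,-0.0025,-0.001,-0,0], [0,0.0369,-0.0025,-0.001,-0,0], [0.0001,0.0369,-0.0024,-0.001,-0,0], [0.0001,0.0369,-0.0024,-0.001,-0,0], [0.0001,0.0369,-0.0024,-0.001,-0,0],
-> [0.455 0.37  0.16 ] 0
[0.0286,-0,0,0.001,-0,0], [0.0286,-0,0,0.001,-0,0], [0.0286,-0,0,0.001,-0,0], [0.0286,-0,0,0.001,-0,0], [0.0286,-0,0,0.001,-0,0],
```

>>> jog_arm(increments=[[0, 0.037, -0.0025, 0, 0, 0], [0, 0.037, -0.0025, 0, 0, 0], [0, 0.037, -0.0025, 0, 0, 0], [0, 0.037, -0.0025, 0, 0, 0], [0, 0.037, -0.0025, 0, 0, 0]])

```text
time_s: 2.18
tool_pos: [0.4686, 0.1864, 0.3038]
tcp_rot: [0.006, 1.571, -0.007]
ft_force: [1.5, -0.1, -0.3]
finger_gap: -0.0
```

>>> jog_arm(increments=[[0, 0.037, -0.0025, 0, 0, 0], [0, 0.037, -0.0025, 0, 0, 0], [0, 0.037, -0.0025, 0, 0, 0], [0, 0.037, -0.0025, 0, 0, 0], [0, 0.037, -0.0025, 0, 0, 0]])

```text
time_s: 2.6
tool_pos: [0.4576, 0.3716, 0.3036]
tcp_rot: [0.006, 1.571, -0.007]
ft_force: [0.5, -0.6, 0.8]
finger_gap: 0.0004
```

>>> jog_arm(increments=[[0.03, 0, 0, 0, 0, 0], [0.03, 0, 0, 0, 0, 0], [0.03, 0, 0, 0, 0, 0], [0.03, 0, 0, 0, 0, 0], [0.023, 0, 0, 0, 0, 0]])

```text
time_s: 3.02
tool_pos: [0.4574, 0.3693, 0.1583]
tcp_rot: [0.005, 1.573, -0.007]
ft_force: [0.6, 0.4, -0.2]
finger_gap: -0.0003
```

```bash
cat > snap.py <<'E'
import sys,pickle,cv2
from bench import manip
n=sys.argv[1];d={}
import numpy as np
out=[]
for k,(r0,r1,c0,c1) in (("top",(110,230,100,240)),("side",(195,315,125,265))):
    d[k]=manip.get_image(k);out.append(cv2.resize(d[k]["pixels"][r0:r1,c0:c1,::-1],(0,0),fx=2.8,fy=2.8,interpolation=cv2.INTER_CUBIC))
pickle.dump(d,open(n+".pkl","wb"));cv2.imwrite(f"pics/{n}.png",np.hstack(out))
s=manip.state();print(s["time_s"],np.round(s["tool_pos"],4),np.round(s["tcp_rot"],3),np.round(s["ft_force"],1),np.round(s["q"],2))
E
python3 snap.py a1
```

```text
3.1167 [0.4566 0.3683 0.1572] [ 0.002  1.576 -0.01 ] [-0.1 -0.4 -0.1] [-0.49  0.64 -0.42  1.83  0.36  0.76 -1.11]
```

View pics/a1.png

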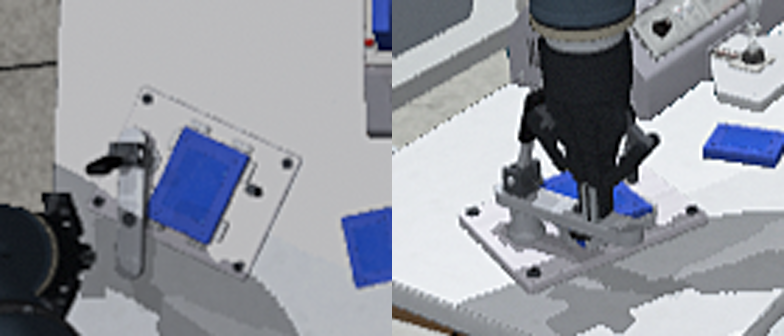

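```bash
cat >> plan.py <<'E'
yj=np.array([.403,.915]);yj/=np.linalg.norm(yj);xj=np.array([yj[1],-yj[0]])
P=np.array([.5667,.3321])
def strap(a,off,s=.113,z=.121):
    d=-np.sin(a)*xj-np.cos(a)*yj;n=-np.cos(a)*xj+np.sin(a)*yj
    p=P+s*d+off*n;return (p[0],p[1],z),np.arctan2(-d[1],-d[0])
E
python3 - <<'E'
from plan import *
w=[(*strap(1.12,.038,z=.121),5)]
for a in np.linspace(1.12,0.12,21): w.append((*strap(a,.026),1))
plan(w)
E
```

```text
-> [0.45240811 0.36601703 0.121     ] 0.035923259169499455
[0.0072,-0.0004,-0.0008,-0.009,-0.001,0.001], [0.0073,-0.0005,-0.0008,-0.009,-0.001,0.001], [0.0072,-0.0004,-0.0008,-0.009,-0.001,0.001], [0.0073,-0.0004,-0.0009,-0.009,-0.001,0.001], [0.0072,-0.0004,-0.0008,-0.009,-0.001,0.001],
-> [0.4528391  0.35402477 0.121     ] 0.035923259169499455
[-0,-0.012,-0,0.001,-0,-0],
-> [0.45188562 0.3483067  0.121     ] 0.08592325916949951
[-0,-0.0057,-0.0012,-0.05,-0,-0],
-> [0.45121911 0.34254812 0.121     ] 0.13592325916949954
[-0,-0.0057,-0.0011,-0.05,-0,-0],
-> [0.45084124 0.33676342 0.121     ] 0.18592325916949948
[-0,-0.0057,-0.0012,-0.05,-0,-0],
-> [0.45075296 0.33096707 0.121     ] 0.23592325916949938
[-0,-0.0057,-0.0012,-0.05,-0,-0],
-> [0.45095449 0.32517354 0.121     ] 0.28592325916949934
[-0,-0.0056,-0.0011,-0.05,-0,-0],
-> [0.45144532 0.31939734 0.121     ] 0.3359232591694995
[-0,-0.0057,-0.0012,-0.05,-0,-0],
-> [0.45222422 0.31365288 0.121     ] 0.38592325916949954
[-0,-0.0057,-0.0011,-0.05,-0,-0],
-> [0.45328926 0.30795453 0.121     ] 0.4359232591694994
[-0,-0.0057,-0.0012,-0.0
[... 399 characters left out ...]
9 0.121     ] 0.6859232591694995
[-0,-0.0057,-0.0012,-0.05,-0,-0.001],
-> [0.46549006 0.27551778 0.121     ] 0.7359232591694995
[-0,-0.0057,-0.0012,-0.05,-0,0],
-> [0.46844447 0.27053011 0.121     ] 0.7859232591694995
[-0,-0.0056,-0.0011,-0.05,-0,0],
-> [0.47164448 0.26569632 0.121     ] 0.8359232591694995
[-0,-0.0057,-0.0012,-0.05,-0,0],
-> [0.47508208 0.26102852 0.121     ] 0.8859232591694995
[-0,-0.0057,-0.0011,-0.05,-0,0],
-> [0.47874867 0.25653835 0.121     ] 0.9359232591694995
[-0,-0.0057,-0.0012,-0.05,-0,0],
-> [0.48263509 0.25223705 0.121     ] 0.9859232591694994
[-0,-0.0057,-0.0012,-0.05,-0,0],
-> [0.48673164 0.24813536 0.121     ] 1.0359232591694996
[-0,-0.0056,-0.0011,-0.05,-0,0],
```

>>> jog_arm(increments=[[0.007, 0, -0.001, -0.009, 0, 0], [0.007, 0, -0.001, -0.009, 0, 0], [0.007, -0.001, -0.001, -0.009, 0, 0], [0.007, -0.001, -0.001, -0.009, 0, 0], [0.008, -0.001, 0, 0, 0, 0]])

```text
time_s: 3.53
tool_pos: [0.4542, 0.367, 0.1251]
tcp_rot: [-0.022, 1.57, 0.023]
ft_force: [0.4, -0.4, 0.9]
finger_gap: -0.0001
```

>>> jog_arm(increments=[[0, -0.004, 0, 0, 0, 0], [0, -0.004, 0, 0, 0, 0], [0, -0.004, 0, 0, 0, 0], [0, -0.0057, -0.0012, -0.05, 0, 0], [0, -0.0057, -0.0012, -0.05, 0, 0]])

```text
time_s: 3.95
tool_pos: [0.4529, 0.3434, 0.1254]
tcp_rot: [-0.101, 1.567, 0.103]
ft_force: [0.6, 2.3, -0.5]
finger_gap: 0.0
```

>>> jog_arm(increments=[[0, -0.0057, -0.0012, -0.05, 0, 0], [0, -0.0057, -0.0012, -0.05, 0, 0], [0, -0.0057, -0.0012, -0.05, 0, 0], [0, -0.0057, -0.0012, -0.05, 0, 0], [0, -0.0057, -0.0012, -0.05, 0, 0]])

```text
time_s: 4.37
tool_pos: [0.4537, 0.3142, 0.1255]
tcp_rot: [-0.298, 1.549, 0.299]
ft_force: [-0.2, 1.6, -0.0]
finger_gap: -0.0001
```

```bash
python3 snap.py a2
```

```text
4.4667 [0.4539 0.3131 0.1253] [-0.296  1.55   0.296] [ 0.4 -0.1  0.8] [-0.36  0.66 -0.5   1.95  0.5   0.66 -0.8 ]
```

View pics/a2.png

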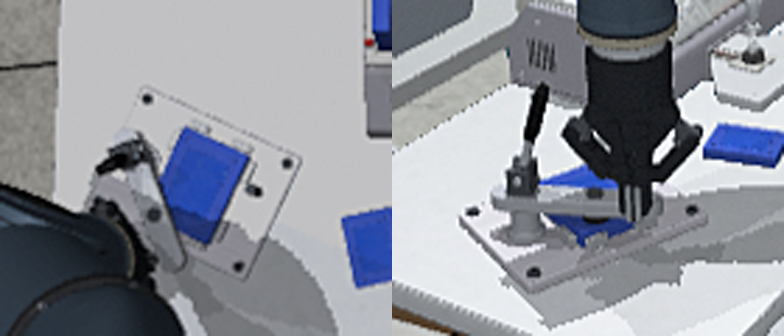

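>>> jog_arm(increments=[[0.001, -0.0057, -0.0012, -0.05, 0, 0], [0.001, -0.0057, -0.0012, -0.05, 0, 0], [0.001, -0.0057, -0.0012, -0.05, 0, 0], [0, -0.0057, -0.0012, -0.05, 0, 0], [0, -0.0057, -0.0012, -0.05, 0, 0]])

```text
time_s: 4.88
tool_pos: [0.4612, 0.2868, 0.1223]
tcp_rot: [-0.492, 1.513, 0.493]
ft_force: [0.1, 2.1, 0.1]
finger_gap: -0.0002
```

>>> jog_arm(increments=[[0, -0.0057, -0.0012, -0.05, 0, 0], [0, -0.0057, -0.0012, -0.05, 0, 0], [0, -0.0057, -0.0012, -0.05, 0, 0], [0, -0.0057, -0.0012, -0.05, 0, 0], [0, -0.0057, -0.0012, -0.05, 0, 0]])

```text
time_s: 5.3
tool_pos: [0.4757, 0.2615, 0.1223]
tcp_rot: [-0.685, 1.459, 0.686]
ft_force: [0.1, 0.6, -0.4]
finger_gap: 0.0002
```

```bash
python3 snap.py a3
python3 - <<'E'
from plan import *
plan([(*strap(a,.025),1) for a in(.2,.16,.12,.09,.06,.04,.03,.02,.01,0)])
E
```

```text
5.4 [0.4761 0.2605 0.122 ] [-0.684  1.46   0.684] [-0.5  0.1  0.8] [-0.17  0.68 -0.64  1.97  0.63  0.7  -0.33]
-> [0.48109424 0.2542177  0.121     ] 0.9559232591694995
[0.001,-0.0078,-0.0016,-0.08,0,0],
-> [0.48427717 0.25085668 0.121     ] 0.9959232591694995
[0,-0.0046,-0.0009,-0.04,0,0],
-> [0.48759197 0.24762563 0.121     ] 1.0359232591694996
[0.0001,-0.0045,-0.0009,-0.04,0,0],
-> [0.49016142 0.24529075 0.121     ] 1.0659232591694996
[-0,-0.0034,-0.0007,-0.03,0,0],
-> [0.49279974 0.243034   0.121     ] 1.0959232591694996
[-0,-0.0034,-0.0007,-0.03,0,0],
-> [0.49459572 0.24157391 0.121     ] 1.1159232591694996
[-0,-0.0023,-0.0005,-0.02,-0,0],
-> [0.49550457 0.2408574  0.121     ] 1.1259232591694994
[-0,-0.0011,-0.0002,-0.01,-0,0],
-> [0.49642054 0.24015002 0.121     ] 1.1359232591694997
[-0,-0.0011,-0.0003,-0.01,-0,0],
-> [0.49734354 0.23945184 0.121     ] 1.1459232591694994
[-0,-0.0012,-0.0002,-0.01,-0,0],
-> [0.49827348 0.23876292 0.121     ] 1.1559232591694995
[-0,-0.0011,-0.0003,-0.01,-0,0],
```

View pics/a3.png

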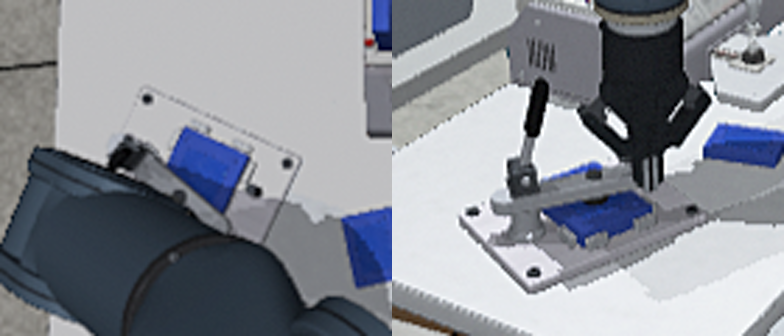

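>>> jog_arm(increments=[[0.001, -0.006, -0.0012, -0.05, 0, 0], [0, -0.006, -0.0012, -0.05, 0, 0], [0, -0.005, -0.001, -0.05, 0, 0], [0, -0.004, -0.0007, -0.03, 0, 0], [0, -0.003, -0.0005, -0.02, 0, 0]])

```text
time_s: 5.82
tool_pos: [0.4924, 0.244, 0.1211]
tcp_rot: [-0.838, 1.403, 0.838]
ft_force: [-1.0, 1.5, 1.7]
finger_gap: -0.0001
```

>>> jog_arm(increments=[[0, -0.002, -0.0005, -0.02, 0, 0], [0, -0.002, -0.0003, -0.02, 0, 0], [0, -0.001, -0.0003, -0.01, 0, 0], [0, -0.001, 0, -0.01, 0, 0], [0, -0.001, 0, -0.01, 0, 0]])

```text
time_s: 6.23
tool_pos: [0.498, 0.2394, 0.1209]
tcp_rot: [-0.893, 1.38, 0.893]
ft_force: [-0.9, -0.5, 1.6]
finger_gap: -0.0002
```

```bash
cat >> plan.py <<'E'
def rel(p):
    v=np.array(p[:2])-P;print("jig s=%.4f x=%.4f z=%.4f"%(-v@yj,v@xj,p[2]))
E
python3 - <<'E'
from plan import *
s=manip.state();rel(s["tool_pos"]);print(s["tcp_rot"],s["ft_force"],s["moment"])
E
```

```text
jig s=0.1125 x=-0.0255 z=0.1209
[-0.89294854  1.3803921   0.8927166 ] [-0.91022254 -0.45160068  1.57438675] [ 0.02023921  0.27049304 -0.00116596]
```

>>> jog_arm(increments=[[0, -0.001, 0, 0, 0, 0], [0, -0.001, 0, 0, 0, 0], [0, -0.001, 0, 0, 0, 0], [0, 0, 0, 0, 0, 0]])

```text
time_s: 6.57
tool_pos: [0.4991, 0.2389, 0.1206]
tcp_rot: [-0.892, 1.382, 0.895]
ft_force: [-7.9, 1.8, 2.7]
finger_gap: -0.0002
```

```bash
python3 snap.py a4; python3 -c "
from plan import *
rel(manip.state()['tool_pos'])"
```

```text
6.6667 [0.4992 0.2388 0.1207] [-0.892  1.382  0.895] [-7.7  2.2  2.9] [-0.07  0.72 -0.72  1.94  0.69  0.75 -0.05]
jig s=0.1126 x=-0.0242 z=0.1207
```

View pics/a4.png

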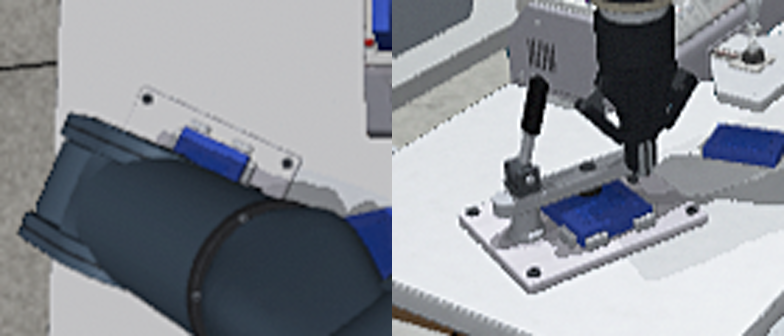

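>>> jog_arm(increments=[[0, 0.004, 0, 0, 0, 0], [0, 0.008, 0, 0, 0, 0], [-0.02, 0.008, 0, 0, 0, 0], [-0.035, 0, 0, 0, 0, 0], [-0.035, 0, 0, 0, 0, 0]])

```text
time_s: 7.08
tool_pos: [0.4815, 0.2466, 0.2113]
tcp_rot: [-0.893, 1.382, 0.894]
ft_force: [1.6, 0.4, 0.2]
finger_gap: 0.0001
```

>>> jog_arm(increments=[[-0.035, 0, 0, 0, 0, 0], [-0.035, 0, 0, 0, 0, 0], [0, 0, 0, 0, 0, 0]])

```text
time_s: 7.33
tool_pos: [0.4839, 0.2488, 0.2872]
tcp_rot: [-0.892, 1.37, 0.89]
ft_force: [0.9, 1.4, 0.3]
finger_gap: 0.0001
```

```bash
python3 snap.py a5
python3 - <<'E'
from plan import *
from h import *
rel(manip.state()['tool_pos'])
d=pickle.load(open("a5.pkl","rb"))["side"]
# lever points: hits vertical plane x_jig=0
def plane(u,v):
    a=ray(d,u,v,0);b=ray(d,u,v,.2)
    fa=(a[:2]-P)@xj;fb=(b[:2]-P)@xj;p=a+(b-a)*fa/(fa-fb);return -(p[:2]-P)@yj,p[2]
for c,r in((150,78),(138,180)):print(plane(c/2.8+125,r/2.8+195))
for a in(0,.1,.2,.3):
    q=np.r_[P-yj*.095*np.sin(a),.078+.095*np.cos(a)];u,v=proj(d,q);print(a,(u-125)*2.8+392,(v-195)*2.8)
print(proj(d,np.r_[P,.078]))
pz=[((lambda q:(*q,))(np.r_[P+.04*yj,.29]),1.1559,6)]
plan(pz)
E
```

```text
7.4333 [0.483  0.2468 0.2823] [-0.892  1.377  0.89 ] [ 0.1  0.1 -0.2] [ 0.02  0.51 -0.88  1.8   0.45  1.04  0.12]
jig s=0.1118 x=-0.0422 z=0.2823
(np.float64(0.026847067751985875), np.float64(0.16594334119628637))
(np.float64(0.006770173021412791), np.float64(0.06528119891198556))
0 514.812035493456 78.99006666195994
0.1 524.3514672133106 76.64029360620677
0.2 533.7788232615108 75.27159090888482
0.3 542.9953722232435 74.8839148747424
(np.float64(171.6013009361858), np.float64(255.87790967677253))
-> [0.58282295 0.3687067  0.29      ] 1.1559
[-0.0012,-0.0068,0.0254,-0.001,0,0], [-0.0012,-0.0069,0.0253,-0.001,0,0], [-0.0013,-0.0068,0.0254,-0.001,0,0], [-0.0012,-0.0069,0.0253,-0.001,0,0], [-0.0012,-0.0069,0.0253,-0.001,0,0],
[-0.0012,-0.007,0.0254,-0.001,0,0],
```

View pics/a5.png

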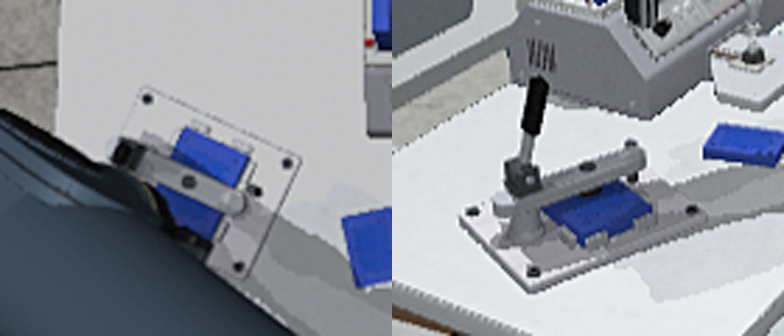

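>>> jog_arm(increments=[[-0.001, -0.007, 0.025, 0, 0, 0], [-0.001, -0.007, 0.025, 0, 0, 0], [-0.001, -0.007, 0.025, 0, 0, 0], [-0.001, -0.007, 0.025, 0, 0, 0], [-0.001, -0.007, 0.025, 0, 0, 0]])

```text
time_s: 7.85
tool_pos: [0.5663, 0.3466, 0.284]
tcp_rot: [-0.893, 1.383, 0.892]
ft_force: [0.4, -0.1, -0.5]
finger_gap: -0.0001
```

>>> jog_arm(increments=[[0, -0.007, 0.025, 0, 0, 0], [0, 0, 0, 0, 0, 0]])

```text
time_s: 8.02
tool_pos: [0.5836, 0.3692, 0.2832]
tcp_rot: [-0.892, 1.381, 0.895]
ft_force: [-0.5, -1.1, -1.0]
finger_gap: -0.0001
```

Run:
```python
from plan import *
from h import *
s=manip.state();print(s['tool_pos'],s['tcp_rot']);rel(s['tool_pos'])
d=pickle.load(open("a5.pkl","rb"))["top"]
for c,r in((240,208),(188,182)):
    p=ray(d,c/2.8+100,r/2.8+110,.06);rel(p)
plan([(np.r_[P+.035*yj,.223],1.1559,4)])
```

```text
[0.58358599 0.36922613 0.28324268] [-0.89221717  1.38068306  0.89465222]
jig s=-0.0408 x=0.0005 z=0.2832
jig s=0.1300 x=-0.0026 z=0.0600
jig s=0.0680 x=-0.0009 z=0.0600
-> [0.58080758 0.36413086 0.223     ] 1.1559
[0.0151,0.0001,-0.0014,-0.002,-0,-0], [0.015,0.0001,-0.0015,-0.002,-0,-0], [0.0151,0.0001,-0.0014,-0.002,-0,-0], [0.015,0.0001,-0.0015,-0.002,-0,-0],
```

Run:
```python
import pickle,cv2
from bench import manip
from plan import *
from h import *
d={k:manip.get_image(k) for k in("top","side")}
im=d["top"];c=cv2.resize(im["pixels"][145:200,130:215,::-1],(0,0),fx=9,fy=9,interpolation=cv2.INTER_CUBIC)
for s,x in((.130,.020),(.118,.014),(.118,-.014),(.04,.014),(.04,-.014),(.132,0)):
    u,v=proj(im,np.r_[P-s*yj+x*xj,.06 if x!=.02 else .058]);cv2.circle(c,(int((u-130+.5)*9),int((v-145+.5)*9)),3,(0,0,255),-1)
cv2.imwrite("pics/b1.png",c)
```

```text
(no output)
```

View pics/b1.png

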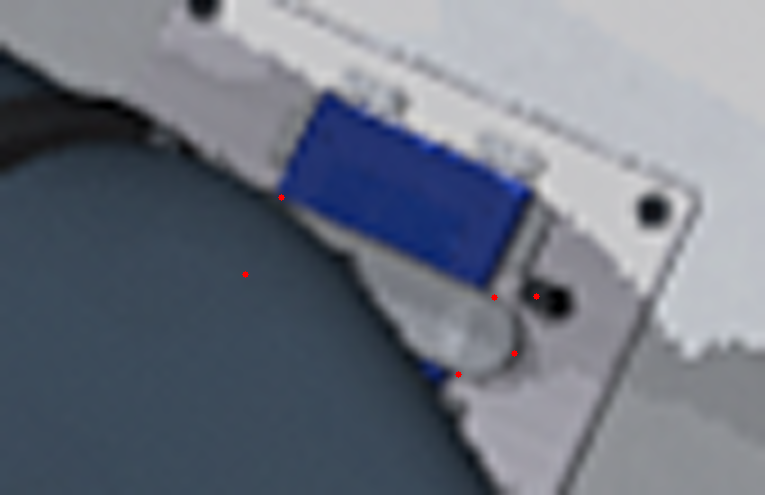

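```bash
cat >> plan.py <<'E'
def lev(th,w=.0125,r=.078,h=.006):
    s=r*np.sin(th)-h*np.cos(th)-w;z=.078+r*np.cos(th)+h*np.sin(th)+.073
    return np.r_[P-s*yj,z],1.1559
E
python3 - <<'E'
from plan import *
plan([(np.r_[P+.035*yj,.229],1.1559,3)]+[(*lev(.15),2)]+[(*lev(t),1) for t in np.arange(.2,1.41,.06)])
E
```

```text
-> [0.58080758 0.36413086 0.229     ] 1.1559
[0.0182,-0,-0.0009,-0.002,-0.001,-0.001], [0.0182,-0,-0.0008,-0.002,-0.001,-0.001], [0.0182,0,-0.0009,-0.002,-0.001,-0.001],
-> [0.56943141 0.33830159 0.22902077] 1.1559
[-0,-0,-0.0141,-0,0,0.001], [-0,-0,-0.0142,-0,0,0.001],
-> [0.56786254 0.33473952 0.22863721] 1.1559
[0.0003,-0,-0.0039,-0.001,0.001,-0.001],
-> [0.56599303 0.33049485 0.2279209 ] 1.1559
[0.0008,-0,-0.0046,0,-0,0],
-> [0.5641442  0.32629712 0.22692776] 1.1559
[0.0009,-0,-0.0046,0,-0,0],
-> [0.5623227  0.32216146 0.22566136] 1.1559
[0.0013,-0,-0.0045,0,-0,0],
-> [0.56053508 0.31810273 0.22412627] 1.1559
[0.0016,-0,-0.0044,0,-0,0],
-> [0.55878778 0.31413554 0.22232799] 1.1559
[0.0018,-0,-0.0044,0,-0,0],
-> [0.5570871  0.31027418 0.22027302] 1.1559
[0.002,-0,-0.0042,0,-0,0],
-> [0.55543914 0.30653253 0.21796873] 1.1559
[0.0023,-0,-0.0041,0,-0,0],
-> [0.55384984 0.30292408 0.21542343] 1.1559
[0.0026,-0,-0.0039,0,-0,0],
-> [0.55232492 0.29946179 0.21264628] 1.1559
[0.0027,-0,-0.0038,0,-0,0],
-> [0.55086987 0.29615814 0.20964726] 1.1559
[0.003,-0,-0.0036,0,-0,0],
-> [0.54948992 0.29302501 0.20643718] 1.1559
[0.0033,-0,-0.0034,0,-0,0],
-> [0.54819004 0.29007367 0.20302758] 1.1559
[0.0034,-0,-0.0032,0,-0,0],
-> [0.54697492 0.28731476 0.19943074] 1.1559
[0.0036,-0,-0.0031,0,-0,0],
-> [0.54584891 0.2847582  0.19565961] 1.1559
[0.0037,-0,-0.0028,0,-0,0],
-> [0.54481608 0.28241318 0.19172774] 1.1559
[0.004,-0,-0.0025,0,-0,0],
-> [0.54388014 0.28028815 0.1876493 ] 1.1559
[0.004,-0,-0.0023,0,-0,0],
-> [0.54304446 0.27839076 0.18343896] 1.1559
[0.0043,0,-0.0021,0,-0,0],
-> [0.54231204 0.27672784 0.17911188] 1.1559
[0.0043,0,-0.0018,0,-0,0],
-> [0.54168553 0.27530537 0.17468363] 1.1559
[0.0044,0,-0.0016,0,-0,0],
-> [0.54116718 0.27412846 0.17017014] 1.1559
[0.0045,0,-0.0013,0,-0,0],
```

>>> jog_arm(increments=[[0.018, 0, -0.001, 0, 0, 0], [0.018, 0, -0.001, 0, 0, 0], [0.018, 0, -0.001, 0, 0, 0], [0, 0, -0.012, 0, 0, 0], [0, 0, -0.012, 0, 0, 0]])

```text
time_s: 8.53
tool_pos: [0.5701, 0.3399, 0.2296]
tcp_rot: [-0.894, 1.384, 0.893]
ft_force: [0.4, -0.2, 0.9]
finger_gap: -0.0
```

>>> jog_arm(increments=[[0, 0, -0.004, 0, 0, 0], [0, 0, -0.004, 0, 0, 0], [0.001, 0, -0.0046, 0, 0, 0], [0.001, 0, -0.0046, 0, 0, 0], [0.0013, 0, -0.0045, 0, 0, 0]])

```text
time_s: 8.95
tool_pos: [0.5626, 0.3218, 0.2289]
tcp_rot: [-0.892, 1.379, 0.893]
ft_force: [-0.0, 1.2, 1.7]
finger_gap: -0.0002
```

```bash
python3 snap.py a6; python3 -c "
from plan import *
rel(manip.state()['tool_pos'])"
```

```text
9.05 [0.5624 0.3211 0.2285] [-0.892  1.38   0.892] [-0.8 -1.2  0.1] [-0.13  0.71 -0.8   1.59  0.56  1.09  0.07]
jig s=0.0118 x=0.0005 z=0.2285
```

View pics/a6.png

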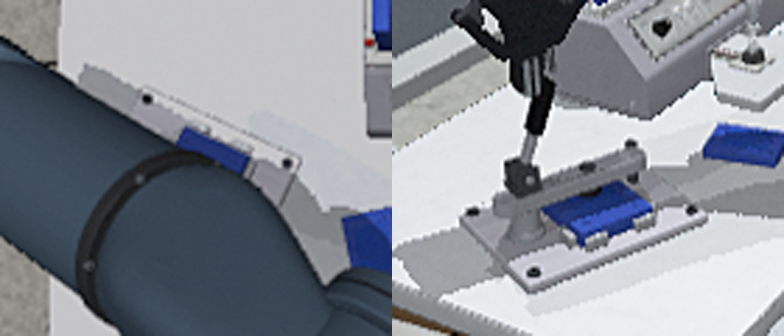

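>>> jog_arm(increments=[[0.002, 0, -0.0044, 0, 0, 0], [0.0025, 0, -0.0044, 0, 0, 0], [0.0025, 0, -0.0042, 0, 0, 0], [0.0028, 0, -0.0041, 0, 0, 0], [0.003, 0, -0.0039, 0, 0, 0]])

```text
time_s: 9.47
tool_pos: [0.5537, 0.3021, 0.2155]
tcp_rot: [-0.892, 1.38, 0.892]
ft_force: [-0.0, 0.1, 1.7]
finger_gap: -0.0
```

>>> jog_arm(increments=[[0.003, 0, -0.0038, 0, 0, 0], [0.003, 0, -0.0036, 0, 0, 0], [0.0033, 0, -0.0034, 0, 0, 0], [0.0034, 0, -0.0032, 0, 0, 0], [0.0036, 0, -0.003, 0, 0, 0]])

```text
time_s: 9.88
tool_pos: [0.5469, 0.2865, 0.1992]
tcp_rot: [-0.892, 1.38, 0.892]
ft_force: [0.3, -0.3, 2.8]
finger_gap: -0.0001
```

```bash
python3 snap.py a7; python3 -c "
from plan import *
rel(manip.state()['tool_pos'])"
```

```text
9.9833 [0.5467 0.2862 0.1987] [-0.893  1.382  0.892] [ 0.4  0.7 -0.2] [-0.08  0.7  -0.8   1.71  0.58  0.99  0.05]
jig s=0.0501 x=0.0002 z=0.1987
```

View pics/a7.png

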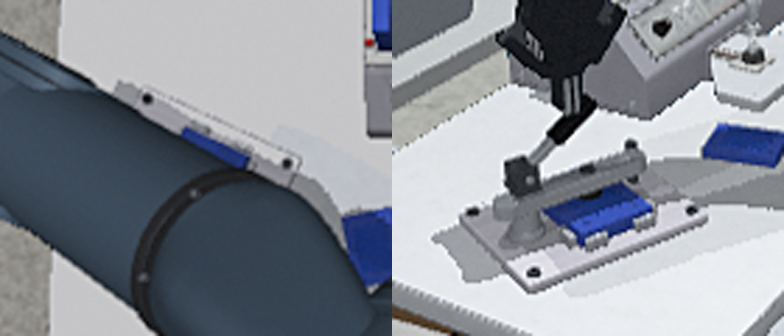

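>>> jog_arm(increments=[[0.0037, 0, -0.0028, 0, 0, 0], [0.004, 0, -0.0025, 0, 0, 0], [0.004, 0, -0.0023, 0, 0, 0], [0.004, 0, -0.002, 0, 0, 0], [0.0043, 0, -0.0018, 0, 0, 0]])

```text
time_s: 10.4
tool_pos: [0.5422, 0.2763, 0.1791]
tcp_rot: [-0.892, 1.38, 0.892]
ft_force: [-1.0, -0.7, 3.2]
finger_gap: -0.0003
```

>>> jog_arm(increments=[[0.0035, 0, -0.0012, 0, 0, 0], [0.0025, 0, -0.001, 0, 0, 0], [0.002, 0, -0.0005, 0, 0, 0], [0, 0, 0, 0, 0, 0]])

```text
time_s: 10.73
tool_pos: [0.5411, 0.2739, 0.1711]
tcp_rot: [-0.892, 1.381, 0.892]
ft_force: [-0.1, -0.8, 0.9]
finger_gap: 0.0002
```

```bash
python3 snap.py a8; python3 -c "
from plan import *
rel(manip.state()['tool_pos'])"
```

```text
10.8333 [0.5411 0.2743 0.1713] [-0.892  1.38   0.893] [ 0.5 -0.1  0. ] [-0.08  0.72 -0.78  1.76  0.61  0.93  0.03]
jig s=0.0632 x=-0.0002 z=0.1713
```

View pics/a8.png

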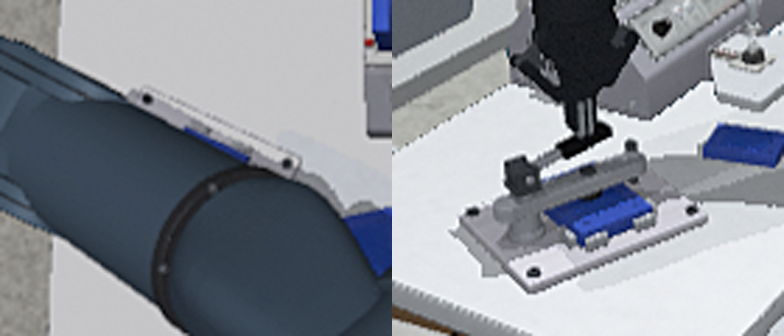

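>>> jog_arm(increments=[[0.002, 0, -0.0003, 0, 0, 0], [0.002, 0, -0.0003, 0, 0, 0], [0, 0, 0, 0, 0, 0]])

```text
time_s: 11.08
tool_pos: [0.541, 0.274, 0.1687]
tcp_rot: [-0.893, 1.379, 0.892]
ft_force: [-2.7, -2.7, 16.3]
finger_gap: 0.0002
```

>>> jog_arm(increments=[[0.002, 0, -0.0003, 0, 0, 0], [0.001, 0, -0.0003, 0, 0, 0], [0, 0, 0, 0, 0, 0]])

```text
time_s: 11.33
tool_pos: [0.5409, 0.2738, 0.1678]
tcp_rot: [-0.893, 1.377, 0.891]
ft_force: [-6.7, -6.7, 35.3]
finger_gap: -0.0003
```

>>> jog_arm(increments=[[-0.003, 0, 0, 0, 0, 0], [-0.004, 0, 0, 0, 0, 0], [-0.015, 0, 0, 0, 0, 0], [-0.03, 0, 0, 0, 0, 0], [-0.03, 0, 0, 0, 0, 0]])

```text
time_s: 11.75
tool_pos: [0.5401, 0.2727, 0.2463]
tcp_rot: [-0.893, 1.383, 0.894]
ft_force: [1.3, 0.2, -0.3]
finger_gap: -0.0001
```

>>> jog_arm(increments=[[-0.03, 0, -0.01, 0, 0, 0], [0, -0.035, -0.02, 0, 0, 0], [0, -0.035, -0.02, 0, 0, 0], [0, -0.035, -0.02, 0, 0, 0], [0, -0.035, -0.02, 0, 0, 0]])

```text
time_s: 12.17
tool_pos: [0.6322, 0.1318, 0.2766]
tcp_rot: [-0.893, 1.38, 0.892]
ft_force: [0.7, 0.9, -0.1]
finger_gap: 0.0003
```

```bash
python3 snap.py a9
python3 - <<'E'
import pickle,cv2
from plan import *
from h import *
D=pickle.load(open("a9.pkl","rb"));d=D["side"]
f=7;c=cv2.resize(d["pixels"][220:300,140:240,::-1],(0,0),fx=f,fy=f,interpolation=cv2.INTER_CUBIC)
for th,col in((1.4,(0,0,255)),(1.25,(0,255,255)),(1.1,(0,255,0))):
    u,v=proj(d,np.r_[P-yj*.095*np.sin(th),.078+.095*np.cos(th)]);cv2.circle(c,(int((u-140+.5)*f),int((v-220+.5)*f)),3,col,-1)
cv2.imwrite("pics/b2.png",c)
E
```

```text
12.2667 [0.6354 0.1252 0.2748] [-0.887  1.386  0.881] [ 0.5 -1.  -0.8] [ 0.21  0.66 -0.83  1.54  0.52  1.18  0.41]
```

View pics/a9.png

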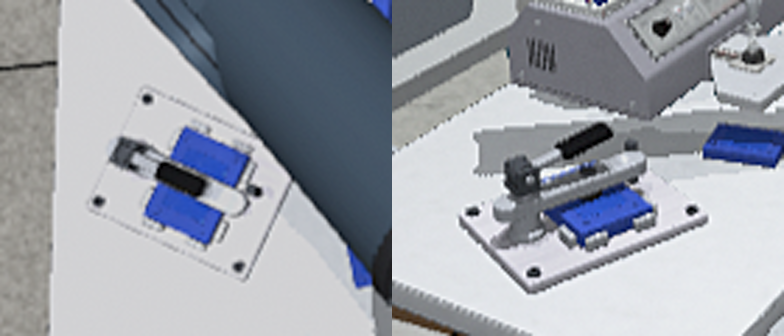

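View pics/b2.png

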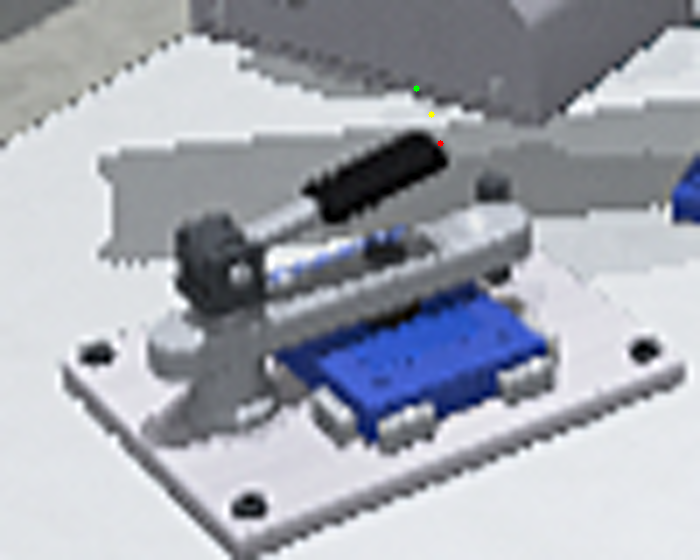

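The tip of the lever sits on the 1.4 rad mark at (440,143). The strap lies along the jig against its pin, and the mould is in its nest.

>>> jog_arm(increments=[[0, 0, 0, 0, 0, 0], [0, 0, 0, 0, 0, 0], [0, 0, 0, 0, 0, 0]])

```text
time_s: 12.52
tool_pos: [0.6306, 0.1352, 0.2766]
tcp_rot: [-0.893, 1.379, 0.895]
ft_force: [0.5, 0.0, 0.7]
finger_gap: 0.0001
```

Run:
```python
from bench import manip
s=manip.state();print(s["time_s"],s["ft_force"]);print(manip.sign_off())
```

```text
12.5167 [0.49816156 0.02855465 0.67749481]
the job is handed in; nothing more can be done
None
```

The mould half is clamped, and I handed the job in at 12.5 s. With closed fingers I pushed the strap round from about 1.12 rad until it met its stop. It stalled there under about 8 N. Only then did I push the cam lever down to its end stop, where the downward force rose to about 35 N within about a millimetre.

- **Strap:** before the lever push, its edges lay within about 1–3 mm of the closed position in the top view. In the last picture it lies against the stop pin.
- **Lever:** its tip lies on the mark computed for 1.4 rad.
- **Mould and arm:** the mould is in its nest. The arm is clear of everything and reads under 1 N.

One small disagreement: the stop pin's top appeared about 1.5 pixels from where I computed it. I put that down to calibration, as the strap had stalled in the right place. I could not see the foot on the mould directly. I judge it is pressing because the lever is past the 1.1 rad at which it makes contact.

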